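# Sort board standoffs by length with a slot gauge

### The job

The brass standoffs taken out of the opened plate reader are mixed on the mat, in two lengths. Take them one at a time: lower each one lengthwise onto the slot of the steel length gauge and let it settle there a moment, then put it in its bin before taking the next; those that drop into the slot are the short ones and go into the white bin, and those too long, which stay lying on top of the end stops, go into the blue bin. Finish with all three lying in their bins and let go, and leave the screwdriver, the circuit board and the bottle where they are.

Things in the scene. Friction and masses are not known exactly. Their poses are not given: they have to be found in the camera images.
- standoff_a: brass hexagonal standoff lying flat on the mat, 12 mm across the flats (14 mm across the corners), either 60 mm or 70 mm long (not marked: the gauge tells), about 0.055 kg. Origin at its centre, so 6 mm above what it lies on; x along its length (either way round)
- standoff_b: brass hexagonal standoff lying flat on the mat, 12 mm across the flats (14 mm across the corners), either 60 mm or 70 mm long (not marked: the gauge tells), about 0.055 kg. Origin at its centre, so 6 mm above what it lies on; x along its length (either way round)
- standoff_c: brass hexagonal standoff lying flat on the mat, 12 mm across the flats (14 mm across the corners), either 60 mm or 70 mm long (not marked: the gauge tells), about 0.055 kg. Origin at its centre, so 6 mm above what it lies on; x along its length (either way round)
- gauge: steel go/no-go length gauge fixed on the mat, 96 x 56 mm, 22 mm high, origin at the centre of its underside. A 6 mm base plate carries two end blocks with a slot along the gauge's x, 8 mm deep, its floor 14 mm above the origin. The middle 36 mm is open right across down to the base plate, room for fingers round the part. The slot's sides flare: 14 mm wide at the floor, 21 mm at the top
- gauge_slot (a point): centre of the gauge's slot on its floor; x along the slot, y across it, z up. 65 mm lie between the upright end stops (13 mm thick, 42 mm wide), whose tops are 8 mm above this point. A 60 mm standoff lies on the slot floor, its centre 6 to 7 mm above this point; a 70 mm one stays on top of both stops, its centre 14 mm above it
- bin_white: white plastic stock bin, open on top, fixed to the bench; for the 60 mm standoffs, with a sample of them fixed on a ledge outside its -x end. Origin at the centre of its underside. Outer 132 mm along its x, 124 mm along its y, 40 mm high; walls and floor 3 mm, inside 126 x 118 mm
- bin_blue: blue plastic stock bin, open on top, fixed to the bench; for the 70 mm standoffs, with a sample of them fixed on a ledge outside its -x end. Origin at the centre of its underside. Outer 132 mm along its x, 124 mm along its y, 40 mm high; walls and floor 3 mm, inside 126 x 118 mm
- screwdriver: bystander: red-handled screwdriver, 180 mm long, handle 26 mm thick; origin on the mat under its middle, x towards the tip
- board: bystander: green circuit board 90 x 130 mm, 3 mm thick, parts on it up to 14 mm high; origin at the centre of its underside
- reagent: bystander: white plastic bottle, 68 mm in diameter, 130 mm high; origin at the centre of its underside
Things that resemble listed ones, but are neither listed nor needed, are in the scene too. Several things have the shape of the bin_blue; the one meant has the colours described above.

How it is judged:
By the outcome, as a careful person would: the job done as asked, in the order asked, and still so for the second after the job is handed in, with the robot touching nothing.
It also fails if it takes over 72 s, if anything falls off the work surface, if the arm or the gripper's body presses on something with over 40 N, if the wrist force passes 120 N, or if a joint passes its speed limit or range.

### The arm

A 6-joint arm with a two-finger parallel gripper is mounted at the origin on the work surface. World frame = base frame: x ahead of the robot, y to its left, z up, the work surface at z = 0. Lengths are in m, angles in rad, forces in N, time in s.
With the tool pointing down it reaches from about 0.325 to 0.875 m from the base axis. Payload 4.4 kg.
Tool frame: the origin (TCP) lies midway between the tips of the shut fingers; the grasp point (between the pads) lies 19 mm behind it; z points along the fingers, y is the line along which they close (so a half turn about z gives the same grasp; the last joint's range is limited). The gripper opens to 85 mm and grips with 20 to 120 N. Pads are 22 mm wide; open, the fingers measure 114 mm over their backs; the gripper's body (76 mm by 85 mm) begins 54 mm behind the grasp point. The pads swing forward as they close: fully open they stand 13 mm farther back than shut.
Start: joints at [-1.454, 0.207, 1.542, -0, 1.393, -0.15], TCP at [0.152, -0.555, 0.194] pointing down, gripper open.
Joint ranges: [-2.73, 2.73], [-0.86, 2.22], [0.23, 2.46], [-1.11, 4.25], [0.08, 2.63], [-2.82, 2.82]. Speed limits (rad/s): [2.79, 2.79, 3.14, 3.14, 3.14, 3.14].

### API

Orientations are given as a unit quaternion [w, x, y, z].
In Python, from bench import readout, capture, camera_params, robot gives the robot as it stands.
- The arm moves only by the tool step_arm, never from a script. Its argument "targets" is a list of rows, each a list of 7 numbers: the turn, a rotation vector about the tool's x, y, z in degrees, then the shift along the tool's x, y, z in mm, then the closure, from 0 (fully open) to 1 (shut). A call has 1 to 20 rows; each row is the pose to reach, as a shift and turn from the pose commanded when the call began, along the tool's axes at that moment; what a row does not reach only later rows make up. A row lasts 1/10 s, in which the tool goes at most 50 mm and 8.59 degrees, less where a joint would pass 70% of its speed; a pose out of reach is approached as far as the arm can. A call with a gripper value outside its range is refused whole. The fingers move at their own pace and stop on an object; the grip force is fixed at half the most. Time passes only in rows, so rows that repeat a pose let the fingers close. It gives the time, the measured TCP pose, the force, the opening and the grip force at its end, in the units of the state.
- readout.get_obs(): the state, without advancing time (a new reading comes with each control period).
- capture(name): name is "scene" or "top" or "wrist"; returns (picture, depth): 384x512x3 uint8, red, green, blue; 384x512 float32, m along the optical axis (not along the pixel's ray), 0 where there is no reading.
- camera_params(name): a dict with "camera_matrix" (3x3 intrinsics, pixels), "k1" (the pictures are not rectified: a ray, as slopes to the right and down, at radius r is drawn at 1 + k1 r^2 times it, then the intrinsics apply), "camera_from_world" (4x4, takes a point from world to camera coordinates). Camera axes: x right, y down, z forward; pixel columns grow to the right and rows downward; lengths in m; the calibration is good to about 2 mm. A picture is of the moment at which its call begins: read the wrist's pose just before it. camera_params takes no time and is no camera call; for the wrist camera it gives the pose at the moment of the call.
- robot.sign_off(): hands the job in; it is judged then, once.
The state is a dict: "time": time; "joint_positions": joint angles; "qd": joint speeds; "joint_efforts": joint torques, N m; "tcp_pos": TCP position; "orientation": TCP orientation; "ft_force": force on the tool from outside, world axes, zero at the start; "wrist_torque": the same for the moment, N m; "width": opening from 0.0 (shut) to 1.0 (fully open); "finger_force": force on a finger pad.
Only numpy, scipy, OpenCV 4.12 (cv2) and the standard library are available. Lean on these libraries where they do the work, as an engineer would, in place of code of your own. Each camera call takes 0.05 s, during which the arm holds its last target. There are 200 camera calls.

## Working session

There is one attempt and no reset: what is moved stays moved. The work goes in short steps, Python scripts to look and compute and a tool call to move; the robot and the scene stay as the last step left them, time stands still between calls to the robot, and variables do not carry over. Pictures are saved under pics/ and viewed, at most 10 in all, crops included, and the job is handed in when it is done.

Besides the shell and the picture viewer there is one more tool, called after ">>>" as name([rows], argument=value, ...), one row to a line, values as JSON. step_arm: Moves the arm, as the interface text tells. Its arguments: {"type":"object","properties":{"targets":{"type":"array","items":{"type":"array","items":{"type":"number"}}}},"required":["targets"]}

```bash
mkdir -p pics; ls; cat > h.py <<'E'
import numpy as np, cv2
from bench import readout, capture, camera_params, robot
def px2w(cp,u,v,d=None,z=None):
    K=np.array(cp["camera_matrix"]);k=cp["k1"];T=np.linalg.inv(np.array(cp["camera_from_world"]))
    p=cv2.undistortPoints(np.array([[[u,v]]],float),K,np.array([k,0,0,0,0.]))[0,0]
    r=np.array([p[0],p[1],1.])
    if d is None:
        w=T[:3,:3]@r; d=(z-T[2,3])/w[2]
    return T[:3,:3]@(r*d)+T[:3,3]
E
python3 - <<'E'
from h import *
for n in("top","scene"):
    cp=camera_params(n);im,d=capture(n)
    np.savez(f"{n}0.npz",im=im,d=d)
    cv2.imwrite(f"pics/{n}0.png",cv2.resize(im[:,:,::-1],(800,600),interpolation=cv2.INTER_CUBIC))
    print(n,np.round(np.linalg.inv(cp["camera_from_world"]),3),cp["camera_matrix"][0][0],cp["k1"])
print(readout.get_obs())
E
```

```text
pics
top [[ 7.000e-02 -9.720e-01  2.250e-01  1.760e-01]
 [-9.980e-01 -6.800e-02  1.500e-02  1.270e-01]
 [ 1.000e-03 -2.260e-01 -9.740e-01  1.456e+00]
 [ 0.000e+00  0.000e+00  0.000e+00  1.000e+00]] 378.3830974800216 -0.10613233338227472
scene [[-0.006  0.531 -0.847  1.473]
 [ 1.    -0.003 -0.009  0.153]
 [-0.007 -0.847 -0.531  0.656]
 [ 0.     0.     0.     1.   ]] 377.120665626468 -0.028489904643281768
{'time': 0.1, 'joint_positions': array([-1.45347529e+00,  2.07381535e-01,  1.54284296e+00,  1.30170968e-05,
        1.39349446e+00, -1.50505221e-01]), 'qd': array([-0.00087662,  0.00013455, -0.00138741,  0.00062141, -0.0013856 ,
        0.00021381]), 'joint_efforts': array([-1.30052060e-03, -3.84096336e+01, -2.92549682e+01, -1.93234082e-04,
        4.87775644e-03,  6.79064954e-06]), 'tcp_pos': array([ 0.15206452, -0.55372508,  0.1929003 ]), 'orientation': array([-1.06289714e-03,  9.91046623e-01,  1.33512027e-01,  2.40434811e-05]), 'ft_force': array([ 0.81511582,  0.1680892 , -0.13837549]), 'wrist_torque': array([-0.02337119,  0.01754677,  0.01462434]), 'finger_force': 0.0, 'width': 0.9964456131056824}
```

View pics/top0.png

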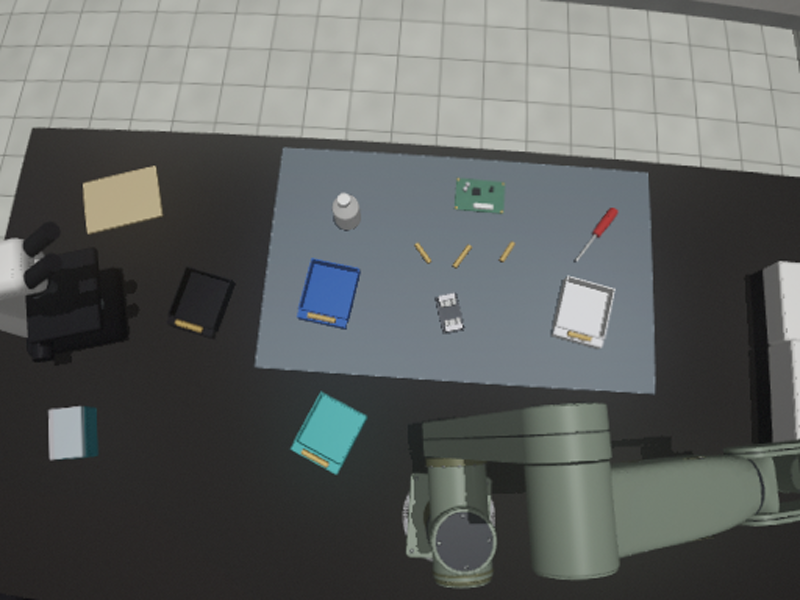

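View pics/scene0.png

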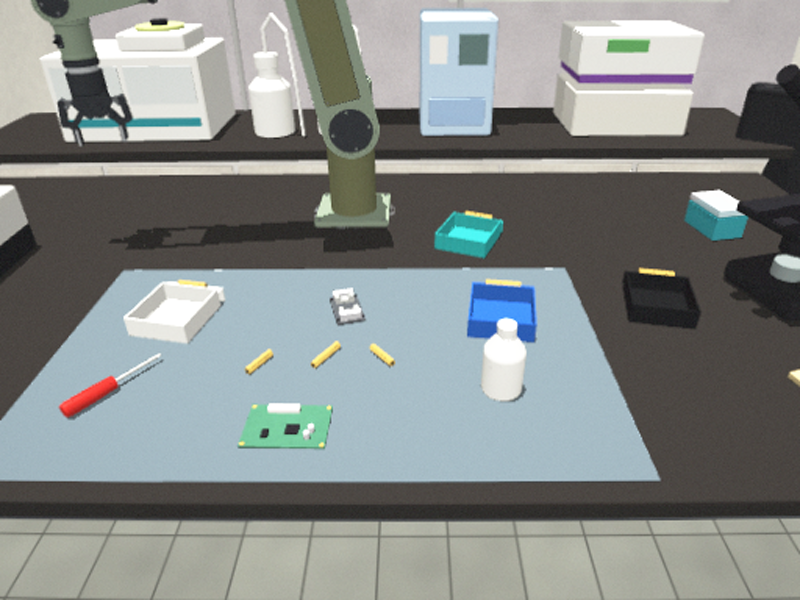

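Top view (800x600): brass standoffs at (423,253), (462,256) and (507,251), steel gauge at (449,312), blue bin at (330,293), white bin at (583,311). In the scene view the standoffs are at (382,355), (326,354) and (260,361).

What could be mistaken for the targets:
- **Blue bin:** the teal bin (329,432) and black bin (202,302) have the same shape. I choose the blue one at (330,293).
- **Standoffs:** the brass samples on the bin ledges, at (321,317), (579,336), (315,460) and (188,325). I choose the three loose ones on the mat.

```bash
python3 - <<'E'
from h import *
s=512/800
D={n:np.load(n+"0.npz") for n in("top","scene")};C={n:camera_params(n) for n in D}
def blob(n,u,v,R=16):
    im=D[n]["im"].astype(int);u0,v0=int(u*s),int(v*s)
    m=((im[:,:,0]-im[:,:,2])>50)
    w=np.zeros_like(m);w[v0-R:v0+R,u0-R:u0+R]=1
    ys,xs=np.nonzero(m&w);return xs,ys
def tri(pt,ps):
    A=[];b=[]
    Ms=np.zeros((3,3));r=np.zeros(3)
    for n,p in(("top",pt),("scene",ps)):
        o=np.linalg.inv(C[n]["camera_from_world"])[:3,3];q=px2w(C[n],*p,d=1.)-o;q/=np.linalg.norm(q)
        P=np.eye(3)-np.outer(q,q);Ms+=P;r+=P@o
    return np.linalg.solve(Ms,r)
for (a,b) in (((423,253),(382,355)),((462,256),(326,354)),((507,251),(260,361))):
    xs,ys=blob("top",*a);x2,y2=blob("scene",*b)
    X=np.array([px2w(C["top"],x,y,z=.008) for x,y in zip(xs,ys)])[:,:2];c=X.mean(0)
    w,V=np.linalg.eigh(np.cov((X-c).T));l=(X-c)@V[:,1]
    print(len(xs),c.round(4),"ang",np.degrees(np.arctan2(V[1,1],V[0,1]))%180,np.ptp(l),"tri",tri((xs.mean(),ys.mean()),(x2.mean(),y2.mean())).round(4))
im=D["top"]["im"][:,:,::-1];dd=D["top"]["d"]
for nm,(u,v) in dict(gauge=(449,312),blue=(330,293),white=(583,311),bottle=(346,205),board=(480,195),sd=(600,230)).items():
    uu,vv=int(u*s),int(v*s);print(nm,px2w(C["top"],uu,vv,d=dd[vv,uu]).round(3))
g=cv2.resize(im[183:218,270:305],(400,400),interpolation=cv2.INTER_CUBIC)
b=cv2.resize(im[160:228,180:240],(353,400),interpolation=cv2.INTER_CUBIC)
cv2.imwrite("pics/crop1.png",np.hstack([g,b]))
E
```

```text
38 [0.6411 0.1017] ang 38.7455298081027 0.05597180374122408 tri [0.6412 0.1013 0.0074]
44 [0.6402 0.001 ] ang 147.9179446946944 0.06619287807956228 tri [0.6403 0.0008 0.0078]
35 [ 0.6615 -0.1144] ang 150.98682556267013 0.0555901026725838 tri [ 0.6613 -0.1144  0.0085]
gauge [0.493 0.027 0.007]
blue [ 0.522  0.33  -0.002]
white [ 0.517 -0.314  0.004]
bottle [0.176 0.127 1.456]
board [ 0.813 -0.039  0.01 ]
sd [ 0.734 -0.356  0.019]
```

View pics/crop1.png

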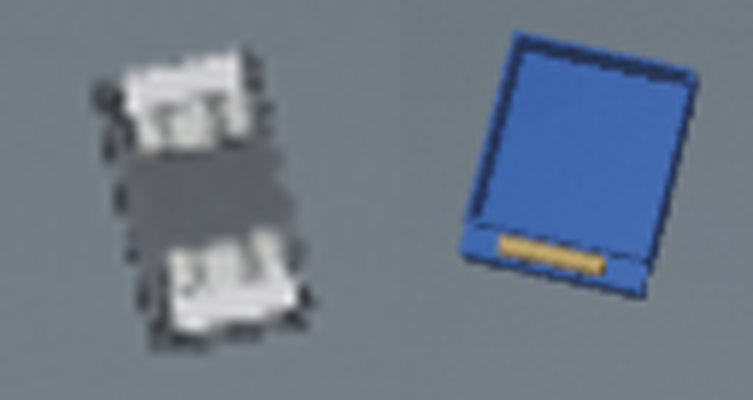

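Crop: the left half shows the gauge, slot running between the end blocks at about (185,100) and (230,270). The right half confirms the blue bin, with its sample on the ledge at (550,255). Next I go over the gauge for a near look.

```bash
cat >> h.py <<'E'
from scipy.spatial.transform import Rotation as Ro
def pose():
    o=readout.get_obs();q=o["orientation"];return np.array(o["tcp_pos"]),Ro.from_quat([q[1],q[2],q[3],q[0]])
def rel(p,yaw,ref=None):
    """row to world p (m), pointing down, tool y axis (closing line) at world angle yaw deg (mod 180)"""
    P,R=ref or pose(); best=None
    for k in(0,180):
        a=np.radians(yaw+k);y=np.array([np.cos(a),np.sin(a),0]);z=np.array([0,0,-1.]);x=np.cross(y,z)
        Rt=Ro.from_matrix(np.c_[x,y,z]);rv=(R.inv()*Rt).as_rotvec(degrees=True)
        if best is None or np.linalg.norm(rv)<np.linalg.norm(best): best=rv
    return np.r_[best.round(2),(R.inv().apply(np.array(p)-P)*1000).round(1)]
E
python3 - <<'E'
from h import *
P,R=pose();T=np.linalg.inv(camera_params("wrist")["camera_from_world"])
print("cam in tool",R.inv().apply(T[:3,3]-P).round(3),(R.inv().as_matrix()@T[:3,:3]).round(3),camera_params("wrist")["camera_matrix"][0][0])
print("yaw y",np.degrees(np.arctan2(*R.as_matrix()[[1,0],1])))
print(rel([.54,0.0,.27],-74.7),rel([.54,0.0,.27],-98))
E
```

```text
cam in tool [ 0.078 -0.    -0.179] [[-0.001 -0.951 -0.308]
 [ 1.    -0.001 -0.002]
 [ 0.001 -0.308  0.951]] 294.32503133531054
yaw y -74.65479843816581
[-1.200e-01 -2.000e-02  5.000e-02  5.207e+02 -4.315e+02 -7.600e+01] [-1.200e-01  1.000e-02  2.335e+01  5.207e+02 -4.315e+02 -7.600e+01]
```

```bash
python3 -c "
from h import *
print(rel([.59,0.005,.16],-90))"
```

```text
[-1.200e-01 -0.000e+00  1.535e+01  5.702e+02 -4.228e+02  3.400e+01]
```

>>> step_arm([
  [0,0,15.35,571,-428,34,0],
  [0,0,15.35,571,-428,34,0],
  [0,0,15.35,571,-428,34,0],
  [0,0,15.35,571,-428,34,0],
  [0,0,15.35,571,-428,34,0],
  [0,0,15.35,571,-428,34,0],
  [0,0,15.35,571,-428,34,0],
  [0,0,15.35,571,-428,34,0],
  [0,0,15.35,571,-428,34,0],
  [0,0,15.35,571,-428,34,0],
  [0,0,15.35,571,-428,34,0],
  [0,0,15.35,571,-428,34,0],
  [0,0,15.35,571,-428,34,0],
  [0,0,15.35,571,-428,34,0],
  [0,0,15.35,571,-428,34,0],
  [0,0,15.35,571,-428,34,0],
  [0,0,15.35,571,-428,34,0],
])

```text
time: 1.8
tcp_pos: [0.5886, 0.0088, 0.1593]
orientation: [0.0, 1.0, 0.0, -0.001]
ft_force: [0.1, -0.4, -0.3]
width: 1.003
finger_force: 0.0
```

```bash
python3 - <<'E'
from h import *
cp=camera_params("wrist");im,d=capture("wrist")
np.savez("w1.npz",im=im,d=d,T=cp["camera_from_world"])
cv2.imwrite("pics/w1.png",cv2.resize(im[:,:,::-1],(800,600),interpolation=cv2.INTER_CUBIC))
m=((im[:,:,0].astype(int)-im[:,:,2])>50).astype(np.uint8)
n,L,S,c=cv2.connectedComponentsWithStats(m)
for i in range(1,n):
    if S[i,4]<80: continue
    ys,xs=np.nonzero(L==i)
    W=np.array([px2w(cp,x,y,z=.009)[:2] for x,y in zip(xs,ys)])
    r=cv2.minAreaRect((W*1000).astype(np.float32)); V=np.linalg.eigh(np.cov(W.T))[1][:,1]
    print(S[i],c[i].round(1),W.mean(0).round(4),np.round(r[0],1),np.round(r[1],1),np.degrees(np.arctan2(V[1],V[0]))%180,px2w(cp,*c[i],d=d[int(c[i][1]),int(c[i][0])]).round(4))
E
```

```text
[352  78  43  56 729] [373.2 105.2] [ 0.6604 -0.1139] [ 659.8 -113.5] [13.3 61. ] 150.1379151327889 [ 0.6606 -0.1127  0.0123]
[245  95  43  60 780] [266.4 123.9] [6.407e-01 6.000e-04] [639.4   1.3] [13.3 70.4] 147.72711293018193 [6.413e-01 5.000e-04 1.310e-02]
[152  99  44  50 652] [173.1 122.7] [0.6423 0.102 ] [641.4 101.4] [59.7 13.1] 38.053226340138366 [0.6428 0.1008 0.0137]
[486 283  26  14 255] [498.8 289.3] [ 0.427  -0.3105] [ 427.1 -310.3] [43.  14.5] 73.26544777796008 [ 0.451  -0.2785  0.0419]
[  0 287  17  11 145] [  7.  292.2] [0.4227 0.3462] [422.6 345.5] [21.8 15.7] 94.25725800186434 [0.4483 0.3108 0.0434]
```

View pics/w1.png

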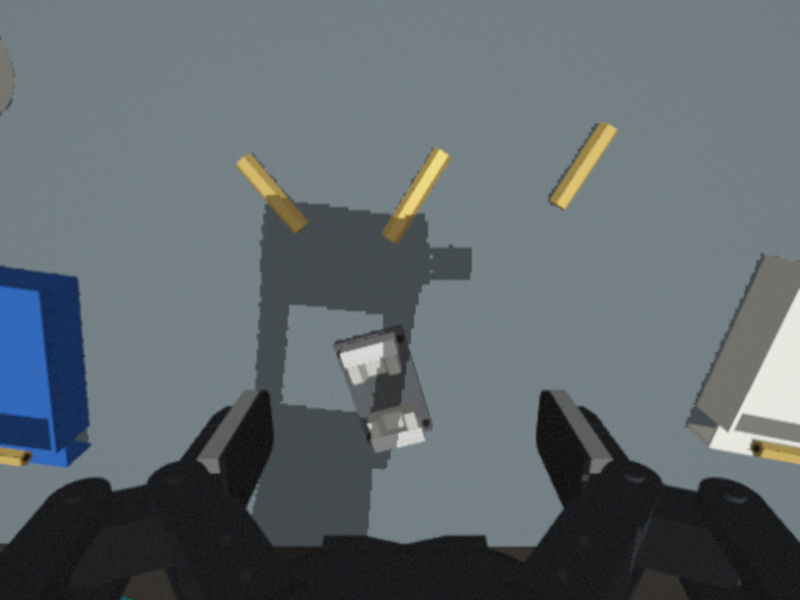

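Wrist view: standoffs at (272,193), (417,195) and (583,165), gauge at (383,388) with its slot in line with the two light end blocks. I now fit the gauge from depth and look at it enlarged.

```bash
python3 - <<'E'
from h import *
cp=camera_params("wrist");w=np.load("w1.npz");cp["camera_from_world"]=w["T"];im,d=w["im"],w["d"]
pts=[];px=[]
for v in range(200,300):
    for u in range(205,285):
        if d[v,u]>0: pts.append(px2w(cp,u,v,d=d[v,u]));px.append((u,v))
pts=np.array(pts)
mat=pts[pts[:,2]<.004];print("mat z",np.median(mat[:,2]))
for lo,hi in((.0045,.05),(.019,.03)):
    g=pts[(pts[:,2]>lo)&(pts[:,2]<hi)&(abs(pts[:,0]-.492)<.07)&(abs(pts[:,1]-.025)<.06)]
    r=cv2.minAreaRect((g[:,:2]*1000).astype(np.float32));print(lo,len(g),r,g.mean(0).round(4),np.median(g[:,2]))
g=im[200:296,205:285,::-1]
cv2.imwrite("pics/w1g.png",cv2.resize(g,(500,600),interpolation=cv2.INTER_CUBIC))
E
```

```text
mat z 0.0005921174763581782
0.0045 3241 ((488.72467041015625, 25.500661849975586), (95.78778839111328, 56.235374450683594), 15.877786636352539) [0.4913 0.0246 0.0133] 0.010687900533800365
0.019 1112 ((488.23828125, 25.527347564697266), (91.94184875488281, 42.252464294433594), 15.867996215820312) [0.4912 0.026  0.0222] 0.022326846345562784
```

View pics/w1g.png

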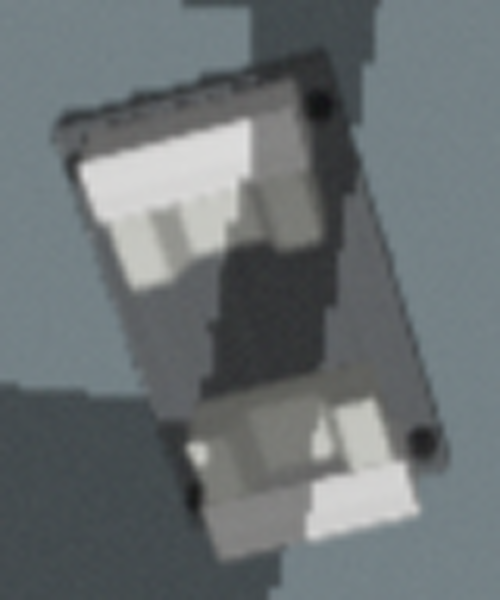

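Gauge: centre (0.4887, 0.0255), yaw 15.9°, top at 22 mm, which agrees with the text. The crop shows the slot running from the upper block (160,230) to the lower one (310,450). I take standoff a (0.1 m left) first.

```bash
python3 -c "
from h import *
print(pose()[0]);print(rel([.6416,0.1014,.06],-51.7));print(rel([.6416,0.1014,.001],-51.7))"
```

```text
[0.58850154 0.00818911 0.15955295]
[  0.     0.1  -38.36  53.1  -93.3   99.4 ]
[ 0.000e+00  1.000e-01 -3.836e+01  5.320e+01 -9.340e+01  1.584e+02]
```

>>> step_arm([
  [0,0.1,-38.4,53.1,-93.3,90,0.5],
  [0,0.1,-38.4,53.1,-93.3,90,0.5],
  [0,0.1,-38.4,53.1,-93.3,90,0.5],
  [0,0.1,-38.4,53.1,-93.3,90,0.5],
  [0,0.1,-38.4,53.1,-93.3,90,0.5],
  [0,0.1,-38.4,53.1,-93.3,90,0.5],
  [0,0.1,-38.4,53.1,-93.3,125,0.5],
  [0,0.1,-38.4,53.1,-93.3,145,0.5],
  [0,0.1,-38.4,53.1,-93.3,153,0.5],
  [0,0.1,-38.4,53.1,-93.3,157,0.5],
  [0,0.1,-38.4,53.1,-93.3,158,0.5],
  [0,0.1,-38.4,53.1,-93.3,158,0.5],
])

```text
time: 3.05
tcp_pos: [0.6438, 0.1024, 0.0034]
orientation: [0.0, 0.945, 0.328, 0.002]
ft_force: [0.4, 0.5, 0.3]
width: 0.501
finger_force: 0.0
```

```bash
cat >> h.py <<'E'
def brass(z,umin=60,umax=450,amin=80,name="wrist"):
    cp=camera_params(name);im,d=capture(name)
    m=((im[:,:,0].astype(int)-im[:,:,2])>45).astype(np.uint8)
    n,L,S,c=cv2.connectedComponentsWithStats(m)
    for i in range(1,n):
        if S[i,4]<amin or not umin<c[i][0]<umax: continue
        ys,xs=np.nonzero(L==i)
        W=np.array([px2w(cp,x,y,z=z)[:2] for x,y in zip(xs,ys)])
        dz=np.array([px2w(cp,x,y,d=d[y,x]) for x,y in zip(xs,ys) if d[y,x]>0])
        r=cv2.minAreaRect((W*1000).astype(np.float32)); V=np.linalg.eigh(np.cov(W.T))[1][:,1]
        print(S[i,4],c[i].round(),"plane",np.round(r[0],1),np.round(r[1],1),"ang",round(np.degrees(np.arctan2(V[1],V[0]))%180,1),"depth c",(dz.mean(0)*1000).round(1),"ztop",(np.percentile(dz[:,2],[50,90])*1000).round(1))
    return im
E
python3 -c "
from h import *
print(pose()[0]);im=brass(.009);print(pose()[0],rel([.6416,0.1014,.001],-51.7))
cv2.imwrite('pics/a1.png',im[:,:,::-1])"
```

```text
[0.6437737  0.10236685 0.00338384]
1827 [258. 229.] plane [640.4 101.4] [63.4 13.3] ang 38.1 depth c [642.4 103.   11.1] ztop [11.9 13. ]
123 [411. 295.] plane [669.  -13.9] [16.6  5.4] ang 82.0 depth c [669.3 -10.6  11.1] ztop [ 9.3 12.7]
[0.64391944 0.10245513 0.00352968] [ 0.13 -0.21  0.07 -2.5  -0.6   2.5 ]
```

View pics/a1.png

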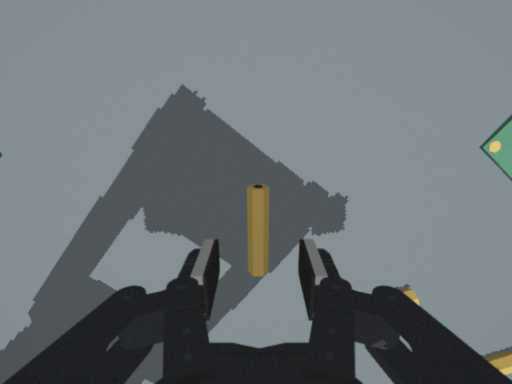

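The standoff at (258,230) lies centred between the open fingers. The tool is about 2.5 mm too far forward and too high, so I correct that and close.

>>> step_arm([
  [0,-0.2,0,-2.5,-0.5,2,0.5],
  [0,-0.2,0,-2.5,-0.5,2,0.5],
  [0,-0.2,0,-2.5,-0.5,2,0.7],
  [0,-0.2,0,-2.5,-0.5,2,1],
  [0,-0.2,0,-2.5,-0.5,2,1],
  [0,-0.2,0,-2.5,-0.5,2,1],
  [0,-0.2,0,-2.5,-0.5,2,1],
  [0,-0.2,0,-2.5,-0.5,2,1],
  [0,-0.2,0,-2.5,-0.5,-50,1],
  [0,-0.2,0,-2.5,-0.5,-60,1],
  [0,-0.2,0,-2.5,-0.5,-60,1],
])

```text
time: 4.2
tcp_pos: [0.6436, 0.1015, 0.0659]
orientation: [0.002, 0.944, 0.329, 0.003]
ft_force: [0.9, 0.3, 0.1]
width: -0.006
finger_force: 0.0
```

```bash
python3 -c "
from h import *
print(pose()[0]);im=brass(.072);print(rel([.4887,0.0255,.065],-74.1))"
```

```text
[0.64361141 0.10152923 0.06593076]
1052 [257. 198.] plane [657.3 114.8] [45.1  9.7] ang 38.5 depth c [642.  102.9  11.2] ztop [11.9 13. ]
1106 [343. 264.] plane [657.   41.8] [11.  52.1] ang 147.6 depth c [640.9   3.   10.6] ztop [11.6 12.9]
956 [442. 313.] plane [671.7 -42.3] [13.7 46.4] ang 149.2 depth c [ 660.9 -110.7   10.7] ztop [10.9 12.6]
[ 1.400e-01 -8.000e-02  2.249e+01 -1.670e+02 -3.540e+01 -1.700e+00]
```

The gripper closed empty: width 0, and the standoff is still on the mat. I check how well moves settle.

>>> step_arm([
  [0,0,0,0,0,40,0.6],
  [0,0,0,0,0,40,0.6],
  [0,0,0,0,0,40,0.6],
  [0,0,0,0,0,40,0.6],
  [0,0,0,0,0,40,0.6],
])

```text
time: 4.75
tcp_pos: [0.6414, 0.1014, 0.0233]
orientation: [0.001, 0.944, 0.329, 0.0]
ft_force: [-0.4, 0.0, 0.0]
width: 0.4
finger_force: 0.0
```

```bash
python3 -c "
from h import *
for i in range(3): print(pose()[0],pose()[1].as_matrix()[:,2]); capture('wrist')
im=brass(.009);print(pose()[0],rel([.6412,0.1014,0],-51.7))"
```

```text
[0.64137976 0.10136721 0.02332056] [ 0.00119799 -0.00154476 -0.99999809]
[0.64140482 0.10140696 0.02339638] [ 0.00133982 -0.00153319 -0.99999793]
[0.64132685 0.1014285  0.02335832] [ 0.00125893 -0.00153294 -0.99999803]
1523 [259. 215.] plane [640.3 101.4] [62.2 13.2] ang 38.1 depth c [641.9 102.7  11.2] ztop [11.9 13. ]
633 [382. 282.] plane [650.5  -4.3] [16.2 47.4] ang 136.5 depth c [657.3  -3.9  11.3] ztop [ 9.5 12.7]
[0.64096964 0.10137852 0.02301135] [ 0.09  0.03  0.09  0.2   0.1  23.  ]
```

Positions settle after a few rows, so most likely I lifted before the fingers had closed. I go down again, with z at 0.5 mm, and allow more time to close.

>>> step_arm([
  [0,0,0,0,0,22,0.6],
  [0,0,0,0,0,22,0.6],
  [0,0,0,0,0,22.5,0.6],
  [0,0,0,0,0,22.5,1],
  [0,0,0,0,0,22.5,1],
  [0,0,0,0,0,22.5,1],
  [0,0,0,0,0,22.5,1],
  [0,0,0,0,0,22.5,1],
  [0,0,0,0,0,22.5,1],
])

```text
time: 5.85
tcp_pos: [0.6403, 0.1013, -0.0004]
orientation: [0.001, 0.944, 0.329, -0.001]
ft_force: [0.1, -0.2, 0.2]
width: 0.003
finger_force: 0.0
```

```bash
python3 -c "
from h import *
im=brass(.009);cv2.imwrite('pics/a2.png',cv2.resize(im[120:384,130:390,::-1],(600,600)))"
```

```text
1165 [260. 209.] plane [651.  109.8] [36.8 13.3] ang 38.7 depth c [651.8 110.5  11.2] ztop [11.9 13.1]
899 [400. 302.] plane [655.6  -7.4] [17.5 35.9] ang 136.3 depth c [658.1  -6.6  10.4] ztop [10.8 12.9]
```

View pics/a2.png

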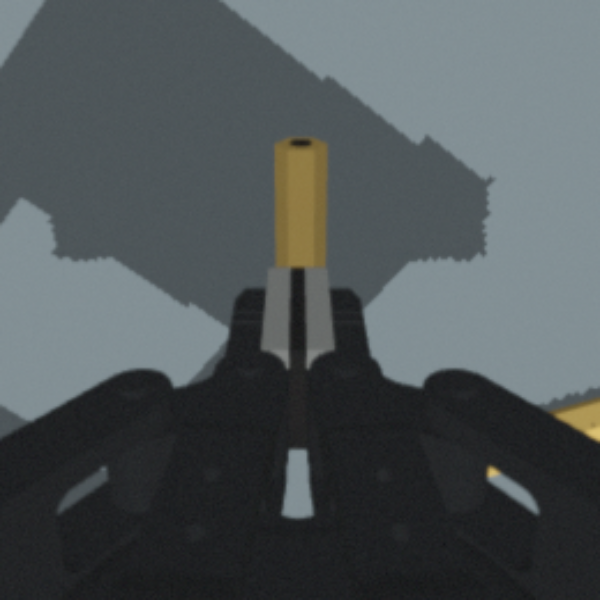

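The shut fingers, grey pads at (280,300), hide the rear half of the standoff, so they may be above it. I check the depth there.

```bash
python3 -c "
from h import *
cp=camera_params('wrist');im,d=capture('wrist');P,R=pose();print(P,readout.get_obs()['width'])
for v in range(228,290,5):
  print(v,[tuple((R.inv().apply(px2w(cp,u,v,d=d[v,u])-P)*1000).round(0).astype(int)) for u in (244,248,252,258,265,270)])
"
```

```text
[ 6.40150468e-01  1.01314998e-01 -5.36653218e-04] -0.00251553671208066
228 [(np.int64(-2), np.int64(-10), np.int64(-1)), (np.int64(-2), np.int64(-8), np.int64(-2)), (np.int64(2), np.int64(-5), np.int64(-11)), (np.int64(3), np.int64(-1), np.int64(-14)), (np.int64(3), np.int64(3), np.int64(-13)), (np.int64(1), np.int64(6), np.int64(-8))]
233 [(np.int64(-5), np.int64(-10), np.int64(-2)), (np.int64(-6), np.int64(-8), np.int64(-1)), (np.int64(-1), np.int64(-5), np.int64(-11)), (np.int64(0), np.int64(-1), np.int64(-13)), (np.int64(-1), np.int64(3), np.int64(-12)), (np.int64(-3), np.int64(6), np.int64(-8))]
238 [(np.int64(-10), np.int64(-11), np.int64(1)), (np.int64(10), np.int64(-6), np.int64(-41)), (np.int64(10), np.int64(-4), np.int64(-41)), (np.int64(11), np.int64(-1), np.int64(-42)), (np.int64(10), np.int64(3), np.int64(-41)), (np.int64(10), np.int64(5), np.int64(-41))]
243 [(np.int64(-13), np.int64(-11), np.int64(-1)), (np.int64(11), np.int64(-6), np.int64(-47)), (np.int64(10), np.int64(-4), np.int64(-46)), (np.int64(11), np.int64(-1), np.int64(-47)), (np.int64(10), np.int64(2), np.in
[... 1806 characters left out ...]
t64(-3), np.int64(-78)), (np.int64(8), np.int64(-1), np.int64(-73)), (np.int64(11), np.int64(2), np.int64(-79)), (np.int64(11), np.int64(4), np.int64(-78))]
283 [(np.int64(11), np.int64(-6), np.int64(-82)), (np.int64(11), np.int64(-5), np.int64(-81)), (np.int64(12), np.int64(-3), np.int64(-82)), (np.int64(6), np.int64(-1), np.int64(-74)), (np.int64(11), np.int64(2), np.int64(-82)), (np.int64(11), np.int64(4), np.int64(-82))]
288 [(np.int64(11), np.int64(-6), np.int64(-85)), (np.int64(12), np.int64(-5), np.int64(-85)), (np.int64(11), np.int64(-3), np.int64(-85)), (np.int64(3), np.int64(-1), np.int64(-74)), (np.int64(12), np.int64(2), np.int64(-85)), (np.int64(11), np.int64(4), np.int64(-85))]
```

By depth, the lowest visible part of the shut fingers is at tool z −41 mm. The pads therefore really end about 40 mm short of the reported TCP, well above the standoff. The stated tool point doesn't match what I see, so I trust the observation: open, go down 30 mm with a force check, then measure the tips again.

>>> step_arm([
  [0,0,0,0,0,0,0.65],
  [0,0,0,0,0,0,0.65],
  [0,0,0,0,0,0,0.65],
  [0,0,0,0,0,0,0.65],
  [0,0,0,0,0,10,0.65],
  [0,0,0,0,0,20,0.65],
  [0,0,0,0,0,28,0.65],
  [0,0,0,0,0,28,0.65],
  [0,0,0,0,0,28,0.65],
])

```text
time: 6.85
tcp_pos: [0.6396, 0.1012, -0.0294]
orientation: [0.0, 0.944, 0.329, -0.001]
ft_force: [0.5, 0.4, -0.3]
width: 0.35
finger_force: 0.0
```

```bash
cat >> h.py <<'E'
def tips(x0=9.3,x1=13):
    "lowest finger points (tool z mm, max) among depth points on the pads' front face"
    cp=camera_params('wrist');im,d=capture('wrist');P,R=pose()
    q=[]
    for v in range(150,300):
        for u in range(150,360):
            if d[v,u]>0:
                a=R.inv().apply(px2w(cp,u,v,d=d[v,u])-P)*1000
                w=P+R.apply(a/1000)
                if x0<a[0]<x1 and abs(a[1])<45 and im[v,u].max()-im[v,u].min().astype(int)<25: q.append(np.r_[a,w*1000])
    return np.array(q),P,R
E
python3 -c "
from h import *
q,P,R=tips();print(P,readout.get_obs()['width'])
h=q[q[:,5]>1.8];print('finger z hist (world mm)',np.histogram(q[:,5],bins=range(-5,60,5)))
for s in(-1,1):
  k=h[h[:,1]*s>3];k=k[k[:,5].argsort()][:6];print(s,k.round(1)[:, [0,1,2,5]])
"
```

```text
[ 0.64018165  0.10128928 -0.02873868] 0.35222202580999834
finger z hist (world mm) (array([168, 686,   0,  89, 116, 128, 143, 159, 176, 197, 202, 614]), array([-5,  0,  5, 10, 15, 20, 25, 30, 35, 40, 45, 50, 55]))
-1 [[ 10.9 -24.9 -30.6   1.8]
 [ 12.1 -36.9 -30.6   1.8]
 [ 12.8 -43.9 -30.7   1.9]
 [  9.8 -22.7 -30.7   2. ]
 [  9.8 -14.5 -30.8   2. ]
 [ 11.6 -35.2 -30.8   2. ]]
1 [[ 12.1  14.9 -30.6   1.8]
 [ 11.   18.8 -30.7   1.9]
 [  9.9  35.7 -31.    2.2]
 [  9.4  19.4 -39.7  10.9]
 [  9.4  14.2 -39.7  11. ]
 [  9.4  20.4 -39.7  11. ]]
```

The tips are at tool z −39.7 mm, 11 mm above the mat, which confirms the offset. Down 9 mm more and close.

>>> step_arm([
  [0,0,0,0,0,5,0.65],
  [0,0,0,0,0,8,0.65],
  [0,0,0,0,0,9,0.65],
  [0,0,0,0,0,9,0.65],
  [0,0,0,0,0,9,1],
  [0,0,0,0,0,9,1],
  [0,0,0,0,0,9,1],
  [0,0,0,0,0,9,1],
])

```text
time: 7.7
tcp_pos: [0.6418, 0.102, -0.0347]
orientation: [0.001, 0.944, 0.329, 0.001]
ft_force: [-2.9, 2.1, 10.4]
width: 0.128
finger_force: 59.1
```

Gripped: 59 N, width 0.128. I lift and go above the gauge.

>>> step_arm([
  [0,0,0,0,0,-30,1],
  [0,0,0,0,0,-65,1],
  [0,0,0,0,0,-65,1],
  [0,0,0,0,0,-65,1],
  [0,0,0,0,0,-65,1],
])

```text
time: 8.2
tcp_pos: [0.6388, 0.1014, 0.026]
orientation: [0.0, 0.944, 0.329, -0.002]
ft_force: [0.2, 0.7, -0.9]
width: 0.126
finger_force: 58.6
```

```bash
python3 -c "
from h import *
o=readout.get_obs();print(o['width'],o['finger_force'],o['tcp_pos'],rel([.4887,0.0255,.032],-74.1))"
```

```text
0.12554035960398793 58.58321249485016 [0.63876176 0.10135375 0.02595724] [-2.000e-02  2.500e-01  2.249e+01 -1.647e+02 -3.380e+01 -5.300e+00]
```

>>> step_arm([
  [0,0,22.5,-164,-34,-5,1],
  [0,0,22.5,-164,-34,-5,1],
  [0,0,22.5,-164,-34,-5,1],
  [0,0,22.5,-164,-34,-5,1],
  [0,0,22.5,-164,-34,-5,1],
  [0,0,22.5,-164,-34,-5,1],
  [0,0,22.5,-164,-34,-5,1],
  [0,0,22.5,-164,-34,-5,1],
])

```text
time: 9.0
tcp_pos: [0.4919, 0.0265, 0.0328]
orientation: [0.001, 0.99, 0.139, -0.0]
ft_force: [-0.2, -0.1, -1.2]
width: 0.126
finger_force: 58.6
```

```bash
cat >> h.py <<'E'
def held(save=None):
    "held standoff from 3D points of brass in wrist view, tool frame (mm)"
    cp=camera_params('wrist');im,d=capture('wrist');P,R=pose()
    m=((im[:,:,0].astype(int)-im[:,:,2])>45)
    q=np.array([R.inv().apply(px2w(cp,u,v,d=d[v,u])-P)*1000 for v,u in zip(*np.nonzero(m)) if d[v,u]>0])
    q=q[(abs(q[:,1])<25)&(abs(q[:,0])<45)&(q[:,2]<-25)&(q[:,2]>-60)]
    print(len(q),"x",np.percentile(q[:,0],[1,50,99]).round(1),"y",np.percentile(q[:,1],[2,50,98]).round(1),"z",np.percentile(q[:,2],[2,10,50]).round(1))
    f=q[q[:,0]>14];c=np.polyfit(f[:,0],f[:,1],1);print("yaw deg",np.degrees(np.arctan(c[0])).round(1),"pitch",np.degrees(np.arctan(np.polyfit(f[:,0],f[:,2],1)[0])).round(1))
    if save: cv2.imwrite(save,cv2.resize(im[100:384,90:430,::-1],(718,600)))
    return q
E
python3 -c "
from h import *
print(pose()[0]);held('pics/a3.png');print(rel([.4887,0.0255,.0],-74.1))"
```

```text
[0.49187245 0.0264872  0.03277532]
2446 x [-30.3   5.2  29.1] y [-6.2 -0.1  5.9] z [-48.3 -47.8 -46.9]
yaw deg -0.4 pitch 6.3
[ 0.08  0.06  0.04 -3.1   0.1  32.8 ]
```

View pics/a3.png

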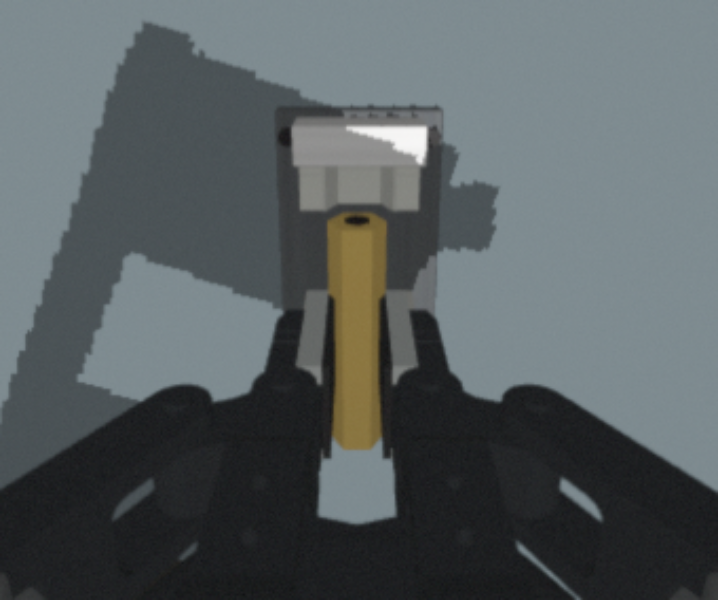

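The held standoff (358,330) lies in line with the gauge slot (358,185), level, offset −0.6 mm along the grip. I go lower and measure the stop against it in the same view.

>>> step_arm([
  [0,0,0,-2.5,0,20,1],
  [0,0,0,-2.5,0,34,1],
  [0,0,0,-2.5,0,40,1],
  [0,0,0,-2.5,0,40,1],
  [0,0,0,-2.5,0,40,1],
  [0,0,0,-2.5,0,40,1],
])

```text
time: 9.65
tcp_pos: [0.4892, 0.0254, -0.0064]
orientation: [0.001, 0.99, 0.138, 0.0]
ft_force: [0.1, 0.8, 0.1]
width: 0.126
finger_force: 58.6
```

```bash
cat >> h.py <<'E'
def stop():
    "far stop top (world z 19..26 mm, grey) in tool frame"
    cp=camera_params('wrist');im,d=capture('wrist');P,R=pose();q=[]
    for v in range(60,260):
        for u in range(170,350):
            c=im[v,u].astype(int)
            if d[v,u]>0 and c.max()-c.min()<25:
                w=px2w(cp,u,v,d=d[v,u]);a=R.inv().apply(w-P)*1000
                if .0195<w[2]<.026 and a[0]>25: q.append(np.r_[a,w[2]*1000])
    q=np.array(q);r=cv2.minAreaRect(q[:,:2].astype(np.float32))
    print("stop",len(q),"x",np.percentile(q[:,0],[1,99]).round(1),"y",np.percentile(q[:,1],[1,99]).round(1),"z",np.median(q[:,3]).round(1),np.round(r[0],1),np.round(r[1],1),round(r[2],1),P.round(4))
E
python3 -c "
from h import *
held();stop();print(rel([.4887,0.0255,-.020],-74.1),readout.get_obs()['ft_force'])"
```

```text
2438 x [-30.5   5.1  29. ] y [-6.5 -0.2  5.8] z [-48.3 -47.8 -46.9]
yaw deg 0.2 pitch 5.1
stop 2368 x [25.4 44.3] y [-20.2  20.6] z 22.4 [34.8  0.1] [42.  19.5] 90.0 [ 0.489   0.0253 -0.0064]
[ 0.11 -0.   -0.   -0.3  -0.3  13.6 ] [-0.74806629 -0.3284873  -0.64476409]
```

The stop's outer edge is at tool x 44.3, so the gauge centre is at about −1.1 against −0.7 for the standoff: aligned. I lower it into the slot and release.

>>> step_arm([
  [0,0,0,-0.3,0.1,4,1],
  [0,0,0,-0.3,0.1,7,1],
  [0,0,0,-0.3,0.1,10,1],
  [0,0,0,-0.3,0.1,12,1],
  [0,0,0,-0.3,0.1,13.5,1],
  [0,0,0,-0.3,0.1,13.5,1],
  [0,0,0,-0.3,0.1,13.5,1],
])

```text
time: 10.45
tcp_pos: [0.4878, 0.0252, -0.0207]
orientation: [0.001, 0.99, 0.138, -0.001]
ft_force: [-1.3, 0.0, 1.0]
width: 0.127
finger_force: 58.8
```

>>> step_arm([
  [0,0,0,0,0,0,0.65],
  [0,0,0,0,0,0,0.65],
  [0,0,0,0,0,0,0.65],
  [0,0,0,0,0,0,0.65],
  [0,0,0,0,0,0,0.65],
  [0,0,0,0,0,0,0.65],
  [0,0,0,0,0,0,0.65],
])

```text
time: 11.15
tcp_pos: [0.4879, 0.0252, -0.0207]
orientation: [0.001, 0.99, 0.138, -0.001]
ft_force: [-0.7, 1.0, -0.1]
width: 0.348
finger_force: 0.0
```

```bash
python3 -c "
from h import *
brass(.024,150,350,300);print(pose()[0])"
```

```text
2733 [259. 256.] plane [486.8  25.4] [64.2 13.4] ang 15.8 depth c [489.4  26.1  25.2] ztop [26.  27.1]
[ 0.48786226  0.02523567 -0.02073315]
```

Top at 26 mm, level: it dropped into the slot, so it's short and goes to the white bin. I regrip it and fit the bin interiors from the top view's depth.

>>> step_arm([
  [0,0,0,0,0,0,1],
  [0,0,0,0,0,0,1],
  [0,0,0,0,0,0,1],
  [0,0,0,0,0,0,1],
  [0,0,0,0,0,0,1],
  [0,0,0,0,0,-40,1],
  [0,0,0,0,0,-80,1],
  [0,0,0,0,0,-80,1],
  [0,0,0,0,0,-80,1],
  [0,0,0,0,0,-80,1],
])

```text
time: 12.2
tcp_pos: [0.4865, 0.0255, 0.0579]
orientation: [0.0, 0.99, 0.138, -0.002]
ft_force: [-1.6, -0.1, -0.4]
width: 0.123
finger_force: 60.5
```

```bash
python3 -c "
from h import *
w=np.load('top0.npz');cp=camera_params('top');im,d=w['im'].astype(int),w['d']
for nm,(u0,u1,v0,v1) in dict(white=(345,400,170,226),blue=(185,236,160,214)).items():
  q=[]
  for v in range(v0,v1):
    for u in range(u0,u1):
      c=im[v,u]; ok=(c.min()>115 and c.max()-c.min()<18) if nm=='white' else c[2]-c[0]>50
      if ok and d[v,u]>0:q.append(px2w(cp,u,v,d=d[v,u])*1000)
  q=np.array(q);print(nm,np.percentile(q[:,2],[5,50,95]).round(),)
  for lo,hi in((-3,9),(34,46)):
    k=q[(q[:,2]>lo)&(q[:,2]<hi)][:,:2].astype(np.float32)
    if len(k)>5:r=cv2.minAreaRect(k);print(lo,len(k),np.round(r[0],0),np.round(r[1],0),round(r[2],0))
P,R=pose();print(P,readout.get_obs()['finger_force'],readout.get_obs()['width'])
"
```

```text
white [-2.  4. 39.]
-3 1527 [ 509. -312.] [203. 221.] 1.0
34 156 [ 511. -307.] [125. 157.] 78.0
blue [-1.  6. 41.]
-3 795 [535. 331.] [114. 135.] 82.0
34 148 [514. 331.] [125. 154.] 82.0
[0.48650683 0.02554348 0.05789818] 60.546411126852036 0.12255179237714235
```

```bash
python3 -c "
from h import *
print(rel([.528,-.288,.055],-102));print(rel([.528,-.288,-.028],-102))"
```

```text
[ 6.000e-02  2.300e-01  2.789e+01 -4.590e+01  3.129e+02  3.100e+00]
[ 6.000e-02  2.300e-01  2.789e+01 -4.560e+01  3.129e+02  8.610e+01]
```

>>> step_arm([
  [0,0.2,28,-46,313,3,1],
  [0,0.2,28,-46,313,3,1],
  [0,0.2,28,-46,313,3,1],
  [0,0.2,28,-46,313,3,1],
  [0,0.2,28,-46,313,3,1],
  [0,0.2,28,-46,313,3,1],
  [0,0.2,28,-46,313,3,1],
  [0,0.2,28,-46,313,3,1],
  [0,0.2,28,-46,313,3,1],
  [0,0.2,28,-46,313,3,1],
])

```text
time: 13.2
tcp_pos: [0.5285, -0.2858, 0.0554]
orientation: [-0.0, 0.995, -0.105, -0.0]
ft_force: [-0.5, -0.4, -0.3]
width: 0.123
finger_force: 60.5
```

```bash
cat >> h.py <<'E'
def rim(save=None):
    cp=camera_params('wrist');im,d=capture('wrist');P,R=pose();q=[]
    for v in range(0,384,2):
        for u in range(0,512,2):
            if d[v,u]>0:
                w=px2w(cp,u,v,d=d[v,u]);a=R.inv().apply(w-P)
                if .034<w[2]<.046 and not(abs(a[1])<.065 and a[0]<.03): q.append(w[:2]*1000)
    q=np.array(q,np.float32);r=cv2.minAreaRect(q);print("rim",len(q),np.round(r[0],0),np.round(r[1],0),round(r[2],1),"min",q.min(0).round(),"max",q.max(0).round(),P.round(4))
    if save: cv2.imwrite(save,im[:,:,::-1])
E
python3 -c "
from h import *
rim('pics/bw.png')"
```

```text
rim 684 [ 521. -310.] [125. 130.] 77.9 min [ 445. -384.] max [ 597. -257.] [ 0.5288 -0.2859  0.0558]
```

View pics/bw.png

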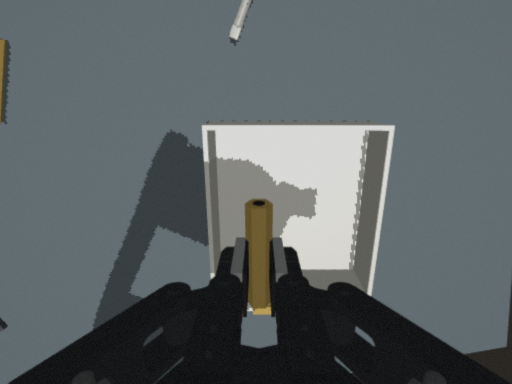

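The white bin's walls run from (205,125) to (395,275) and the held standoff (259,255) is over its inside. I lower it, release and rise.

>>> step_arm([
  [0,0,0,-1,3,30,1],
  [0,0,0,-1,3,55,1],
  [0,0,0,-1,3,72,1],
  [0,0,0,-1,3,80,1],
  [0,0,0,-1,3,84,1],
  [0,0,0,-1,3,84,1],
  [0,0,0,-1,3,84,1],
  [0,0,0,-1,3,84,0.7],
  [0,0,0,-1,3,84,0.7],
  [0,0,0,-1,3,84,0.7],
  [0,0,0,-1,3,84,0.7],
  [0,0,0,-1,3,84,0.7],
  [0,0,0,-1,3,50,0.65],
  [0,0,0,-1,3,0,0.65],
  [0,0,0,-1,3,0,0.65],
  [0,0,0,-1,3,0,0.65],
  [0,0,0,-1,3,0,0.65],
])

```text
time: 14.95
tcp_pos: [0.5269, -0.2904, 0.0557]
orientation: [0.0, 0.994, -0.105, 0.0]
ft_force: [-0.1, -0.0, -0.4]
width: 0.348
finger_force: 0.0
```

```bash
python3 -c "
from h import *
brass(.012,200,320,300);print(pose()[0],readout.get_obs()['ft_force'])
print(rel([.6602,-.1138,.04],-119.7),rel([.6602,-.1138,-.036],-119.7))"
```

```text
1122 [260. 197.] plane [ 528.8 -291.4] [12.3 60.7] ang 168.4 depth c [ 530.9 -292.2   14.5] ztop [15.1 16.1]
687 [270. 306.] plane [ 427.4 -279.2] [41.1 16.4] ang 77.1 depth c [ 450.8 -283.    41.7] ztop [42.  43.1]
[ 0.52652406 -0.29002955  0.05501013] [ 0.88092965  0.15505445 -0.50933149]
[-2.000e-02  3.000e-02  1.759e+01  9.370e+01 -2.003e+02  1.510e+01] [-2.000e-02  3.000e-02  1.759e+01  9.380e+01 -2.003e+02  9.110e+01]
```

Standoff a lies in the white bin (top at 15 mm, bin floor 3 mm). Next is the one at (0.660, −0.114).

>>> step_arm([
  [0,0,17.6,94,-200,15,0.65],
  [0,0,17.6,94,-200,15,0.65],
  [0,0,17.6,94,-200,15,0.65],
  [0,0,17.6,94,-200,15,0.65],
  [0,0,17.6,94,-200,15,0.65],
  [0,0,17.6,94,-200,15,0.65],
  [0,0,17.6,94,-200,30,0.65],
  [0,0,17.6,94,-200,50,0.65],
  [0,0,17.6,94,-200,65,0.65],
  [0,0,17.6,94,-200,65,0.65],
  [0,0,17.6,94,-200,65,0.65],
])

```text
time: 16.1
tcp_pos: [0.6605, -0.116, -0.0094]
orientation: [0.0, 0.966, -0.257, 0.0]
ft_force: [-0.2, -0.3, -0.3]
width: 0.349
finger_force: 0.0
```

```bash
python3 -c "
from h import *
brass(.009,200,320,300);print(rel([.660,-.1137,-.036],-119.7),pose()[0])"
```

```text
2061 [256. 236.] plane [ 659.3 -114.3] [13.3 64.4] ang 150.5 depth c [ 661.6 -115.7   11.3] ztop [12.  13.1]
[ 1.00e-02 -1.60e-01 -7.00e-02 -2.80e+00 -1.20e+00  2.78e+01] [ 0.66171559 -0.11609657 -0.00820245]
```

>>> step_arm([
  [0,0,0,-2.5,-0.8,15,0.65],
  [0,0,0,-2.5,-0.8,24,0.65],
  [0,0,0,-2.5,-0.8,27,0.65],
  [0,0,0,-2.5,-0.8,27,0.65],
  [0,0,0,-2.5,-0.8,27,0.65],
  [0,0,0,-2.5,-0.8,27,1],
  [0,0,0,-2.5,-0.8,27,1],
  [0,0,0,-2.5,-0.8,27,1],
  [0,0,0,-2.5,-0.8,27,1],
  [0,0,0,-2.5,-0.8,27,1],
  [0,0,0,-2.5,-0.8,-10,1],
  [0,0,0,-2.5,-0.8,-45,1],
  [0,0,0,-2.5,-0.8,-45,1],
  [0,0,0,-2.5,-0.8,-45,1],
])

```text
time: 17.55
tcp_pos: [0.6602, -0.1134, 0.0373]
orientation: [0.0, 0.967, -0.256, 0.002]
ft_force: [0.1, -0.2, -1.5]
width: 0.127
finger_force: 58.8
```

```bash
python3 -c "
from h import *
held();print(pose()[0],rel([.4887,.0255,.030],-74.1))"
```

```text
2415 x [-27.8   7.3  31.2] y [-5.6  0.4  6.4] z [-50.  -49.5 -48.6]
yaw deg 0.4 pitch 4.4
[ 0.65882133 -0.11299135  0.03560068] [ 5.000e-02 -2.000e-02 -4.561e+01 -2.164e+02 -3.600e+01  5.400e+00]
```

>>> step_arm([
  [0,0,-45.6,-219,-37,5,1],
  [0,0,-45.6,-219,-37,5,1],
  [0,0,-45.6,-219,-37,5,1],
  [0,0,-45.6,-219,-37,5,1],
  [0,0,-45.6,-219,-37,5,1],
  [0,0,-45.6,-219,-37,5,1],
  [0,0,-45.6,-219,-37,5,1],
  [0,0,-45.6,-219,-37,5,1],
  [0,0,-45.6,-219,-37,25,1],
  [0,0,-45.6,-219,-37,42,1],
  [0,0,-45.6,-219,-37,42,1],
  [0,0,-45.6,-219,-37,42,1],
  [0,0,-45.6,-219,-37,42,1],
])

```text
time: 18.9
tcp_pos: [0.4892, 0.027, -0.0052]
orientation: [0.001, 0.99, 0.138, 0.002]
ft_force: [0.7, 0.8, -0.8]
width: 0.127
finger_force: 58.8
```

```bash
python3 -c "
from h import *
held();stop();print(pose()[0],rel([.4855,.0245,-.020],-74.1))"
```

```text
2453 x [-29.7   5.9  29.7] y [-6.5 -0.2  5.9] z [-48.1 -47.6 -46.6]
yaw deg -0.3 pitch 4.9
stop 2278 x [25.5 43.8] y [-18.6  22.1] z 22.4 [34.5  1.7] [42.1 18.8] 89.9 [ 0.4893  0.0271 -0.0049]
[ 0.48926954  0.027085   -0.00493593] [ 0.16 -0.21 -0.03 -4.4   1.4  15.1 ]
```

Held centre is at x 0.0, y −0.3, and the stop says to shift −1.5 and +1.8 mm. I lower, release and settle.

>>> step_arm([
  [0,0,0,-1.5,1.8,0,1],
  [0,0,0,-1.5,1.8,2,1],
  [0,0,0,-1.5,1.8,6,1],
  [0,0,0,-1.5,1.8,9,1],
  [0,0,0,-1.5,1.8,12,1],
  [0,0,0,-1.5,1.8,14,1],
  [0,0,0,-1.5,1.8,15,1],
  [0,0,0,-1.5,1.8,15,1],
  [0,0,0,-1.5,1.8,15,1],
])

```text
time: 19.9
tcp_pos: [0.4869, 0.0252, -0.0207]
orientation: [0.001, 0.99, 0.138, 0.001]
ft_force: [-2.2, -0.9, 3.3]
width: 0.126
finger_force: 59.2
```

>>> step_arm([
  [0,0,0,0,0,0,0.65],
  [0,0,0,0,0,0,0.65],
  [0,0,0,0,0,0,0.65],
  [0,0,0,0,0,0,0.65],
  [0,0,0,0,0,0,0.65],
  [0,0,0,0,0,0,0.65],
  [0,0,0,0,0,0,0.65],
  [0,0,0,0,0,0,0.65],
])

```text
time: 20.7
tcp_pos: [0.4873, 0.0252, -0.0208]
orientation: [0.001, 0.99, 0.138, 0.001]
ft_force: [-0.2, -0.4, -0.9]
width: 0.351
finger_force: 0.0
```

```bash
python3 -c "
from h import *
brass(.024,150,350,300);print(pose()[0])"
```

```text
2763 [259. 255.] plane [486.9  25.6] [64.4 13.4] ang 15.8 depth c [489.5  26.3  25.2] ztop [26.  27.1]
[ 0.48725934  0.02515799 -0.02083569]
```

It seated at the same height as the first, so it is short too. I regrip, lift and head for the white bin.

>>> step_arm([
  [0,0,0,0,0,0,1],
  [0,0,0,0,0,0,1],
  [0,0,0,0,0,0,1],
  [0,0,0,0,0,0,1],
  [0,0,0,0,0,0,1],
  [0,0,0,0,0,-40,1],
  [0,0,0,0,0,-80,1],
  [0,0,0,0,0,-80,1],
  [0,0,0,0,0,-80,1],
  [0,0,0,0,0,-80,1],
])

```text
time: 21.75
tcp_pos: [0.4856, 0.0255, 0.0578]
orientation: [0.001, 0.99, 0.138, -0.0]
ft_force: [-1.0, -0.3, -1.4]
width: 0.129
finger_force: 60.4
```

```bash
python3 -c "
from h import *
print(rel([.517,-.331,.055],-102),readout.get_obs()['finger_force'])"
```

```text
[ 7.000e-02  3.000e-02  2.789e+01 -6.740e+01  3.514e+02  3.200e+00] 60.4270738363266
```

>>> step_arm([
  [0,0,27.9,-67,351,3,1],
  [0,0,27.9,-67,351,3,1],
  [0,0,27.9,-67,351,3,1],
  [0,0,27.9,-67,351,3,1],
  [0,0,27.9,-67,351,3,1],
  [0,0,27.9,-67,351,3,1],
  [0,0,27.9,-67,351,3,1],
  [0,0,27.9,-67,351,3,1],
  [0,0,27.9,-67,351,3,1],
  [0,0,27.9,-67,351,3,1],
  [0,0,27.9,-67,351,3,1],
])

```text
time: 22.85
tcp_pos: [0.5181, -0.3281, 0.0556]
orientation: [-0.0, 0.995, -0.104, 0.0]
ft_force: [-0.0, -0.4, -0.6]
width: 0.121
finger_force: 60.4
```

```bash
python3 -c "
from h import *
print(rel([.517,-.331,-.028],-102),pose()[0])"
```

```text
[-5.00e-02 -0.00e+00  1.00e-01 -5.00e-01  3.10e+00  8.36e+01] [ 0.51807268 -0.3280998   0.05559466]
```

>>> step_arm([
  [0,0,0,-0.5,2.5,30,1],
  [0,0,0,-0.5,2.5,55,1],
  [0,0,0,-0.5,2.5,72,1],
  [0,0,0,-0.5,2.5,80,1],
  [0,0,0,-0.5,2.5,83,1],
  [0,0,0,-0.5,2.5,83,1],
  [0,0,0,-0.5,2.5,83,1],
  [0,0,0,-0.5,2.5,83,0.75],
  [0,0,0,-0.5,2.5,83,0.75],
  [0,0,0,-0.5,2.5,83,0.75],
  [0,0,0,-0.5,2.5,83,0.75],
  [0,0,0,-0.5,2.5,83,0.75],
  [0,0,0,-0.5,2.5,50,0.75],
  [0,0,0,-0.5,2.5,0,0.65],
  [0,0,0,-0.5,2.5,0,0.65],
  [0,0,0,-0.5,2.5,0,0.65],
  [0,0,0,-0.5,2.5,0,0.65],
])

```text
time: 24.55
tcp_pos: [0.5169, -0.3323, 0.0557]
orientation: [-0.0, 0.995, -0.105, 0.0]
ft_force: [-0.2, 0.5, -0.9]
width: 0.349
finger_force: 0.0
```

```bash
python3 -c "
from h import *
brass(.012,150,350,300);print(pose()[0])
print(rel([.640,.001,.045],-122.2))"
```

```text
1116 [206. 196.] plane [ 528.8 -292.1] [12.5 61.3] ang 168.0 depth c [ 530.7 -293.1   14.6] ztop [15.1 16.2]
1124 [260. 196.] plane [ 519.  -333.8] [12.4 61.4] ang 168.1 depth c [ 521.6 -334.4   14.5] ztop [15.  16.2]
639 [247. 304.] plane [ 422.7 -301.3] [38.4 16.3] ang 77.3 depth c [ 445.1 -308.    41.1] ztop [41.9 43.2]
[ 0.51646682 -0.33191105  0.05498084]
[-4.000e-02  4.000e-02  2.019e+01  5.160e+01 -3.513e+02  1.020e+01]
```

Both shorts lie in the white bin. Now the third, at (0.640, 0.001).

>>> step_arm([
  [0,0,20.2,52,-351,10,0.65],
  [0,0,20.2,52,-351,10,0.65],
  [0,0,20.2,52,-351,10,0.65],
  [0,0,20.2,52,-351,10,0.65],
  [0,0,20.2,52,-351,10,0.65],
  [0,0,20.2,52,-351,10,0.65],
  [0,0,20.2,52,-351,10,0.65],
  [0,0,20.2,52,-351,10,0.65],
  [0,0,20.2,52,-351,30,0.65],
  [0,0,20.2,52,-351,50,0.65],
  [0,0,20.2,52,-351,62,0.65],
  [0,0,20.2,52,-351,65,0.65],
  [0,0,20.2,52,-351,65,0.65],
  [0,0,20.2,52,-351,65,0.65],
  [0,0,20.2,52,-351,65,0.65],
])

```text
time: 26.1
tcp_pos: [0.6428, -0.001, -0.0072]
orientation: [0.0, 0.961, -0.278, 0.002]
ft_force: [-0.1, -0.1, -0.4]
width: 0.349
finger_force: 0.0
```

```bash
python3 -c "
from h import *
brass(.009,200,320,300);print(rel([.6395,.001,-.036],-122.2),pose()[0])"
```

```text
2325 [258. 237.] plane [639.1   1.1] [13.2 73.5] ang 147.7 depth c [642.   -0.7  11.3] ztop [12.1 13.2]
[-5.00e-02 -2.80e-01 -2.00e-02 -3.90e+00  2.00e-01  2.88e+01] [ 0.64279768 -0.00091349 -0.00719418]
```

>>> step_arm([
  [0,-0.2,0,-3.5,0,15,0.65],
  [0,-0.2,0,-3.5,0,24,0.65],
  [0,-0.2,0,-3.5,0,28,0.65],
  [0,-0.2,0,-3.5,0,28,0.65],
  [0,-0.2,0,-3.5,0,28,0.65],
  [0,-0.2,0,-3.5,0,28,1],
  [0,-0.2,0,-3.5,0,28,1],
  [0,-0.2,0,-3.5,0,28,1],
  [0,-0.2,0,-3.5,0,28,1],
  [0,-0.2,0,-3.5,0,28,1],
  [0,-0.2,0,-3.5,0,-10,1],
  [0,-0.2,0,-3.5,0,-45,1],
  [0,-0.2,0,-3.5,0,-45,1],
  [0,-0.2,0,-3.5,0,-45,1],
  [0,-0.2,0,-3.5,0,-45,1],
])

```text
time: 27.65
tcp_pos: [0.6369, 0.0016, 0.0345]
orientation: [0.0, 0.961, -0.277, -0.002]
ft_force: [-1.0, 1.0, -1.0]
width: 0.125
finger_force: 58.6
```

```bash
python3 -c "
from h import *
held();print(pose()[0],rel([.4875,.0255,.03],-74.1))"
```

```text
2878 x [-33.9   7.6  35.3] y [-5.6  0.7  6.7] z [-48.6 -48.2 -47.2]
yaw deg 0.1 pitch 2.9
[0.63664831 0.00164237 0.03412562] [-1.000e-02  3.000e-01 -4.811e+01 -1.389e+02  5.930e+01  4.900e+00]
```

>>> step_arm([
  [0,0.2,-48.1,-139,59,5,1],
  [0,0.2,-48.1,-139,59,5,1],
  [0,0.2,-48.1,-139,59,5,1],
  [0,0.2,-48.1,-139,59,5,1],
  [0,0.2,-48.1,-139,59,5,1],
  [0,0.2,-48.1,-139,59,5,1],
  [0,0.2,-48.1,-139,59,5,1],
  [0,0.2,-48.1,-139,59,5,1],
  [0,0.2,-48.1,-139,59,25,1],
  [0,0.2,-48.1,-139,59,38,1],
  [0,0.2,-48.1,-139,59,38,1],
  [0,0.2,-48.1,-139,59,38,1],
  [0,0.2,-48.1,-139,59,38,1],
])

```text
time: 29.0
tcp_pos: [0.4902, 0.0254, -0.0009]
orientation: [0.0, 0.99, 0.138, 0.002]
ft_force: [-0.7, -1.0, 0.4]
width: 0.127
finger_force: 58.6
```

```bash
python3 -c "
from h import *
held();stop();print(pose()[0],rel([.4875,.0252,-.012],-74.1))"
```

```text
2917 x [-34.6   7.4  34.8] y [-6.7 -0.2  5.8] z [-48.1 -47.6 -46.7]
yaw deg 0.2 pitch 2.2
stop 2085 x [25.5 43.1] y [-20.6  20.1] z 22.4 [34.2 -0.2] [42.  18.4] 90.0 [ 0.4904  0.0255 -0.0006]
[ 0.49040969  0.02545321 -0.00063546] [ 0.08 -0.23 -0.02 -2.9  -0.6  11.4 ]
```

>>> step_arm([
  [0,0,0,-2.3,0.2,0,1],
  [0,0,0,-2.3,0.2,3,1],
  [0,0,0,-2.3,0.2,6,1],
  [0,0,0,-2.3,0.2,9,1],
  [0,0,0,-2.3,0.2,11,1],
  [0,0,0,-2.3,0.2,12,1],
  [0,0,0,-2.3,0.2,12,1],
  [0,0,0,-2.3,0.2,12,1],
])

```text
time: 29.9
tcp_pos: [0.4872, 0.0247, -0.0129]
orientation: [0.0, 0.99, 0.138, 0.001]
ft_force: [-2.4, -0.1, 5.4]
width: 0.128
finger_force: 59.3
```

>>> step_arm([
  [0,0,0,0,0,0,0.65],
  [0,0,0,0,0,0,0.65],
  [0,0,0,0,0,0,0.65],
  [0,0,0,0,0,0,0.65],
  [0,0,0,0,0,0,0.65],
  [0,0,0,0,0,0,0.65],
  [0,0,0,0,0,0,0.65],
  [0,0,0,0,0,0,0.65],
])

```text
time: 30.7
tcp_pos: [0.4875, 0.0247, -0.0133]
orientation: [0.0, 0.99, 0.138, 0.001]
ft_force: [0.0, 0.2, 1.6]
width: 0.354
finger_force: 0.0
```

```bash
python3 -c "
from h import *
brass(.032,150,350,300);print(pose()[0])"
```

```text
3238 [258. 253.] plane [487.   25.1] [74.  13.4] ang 15.8 depth c [490.5  26.   33.2] ztop [33.9 35.1]
[ 0.48748734  0.02469771 -0.01336965]
```

Top at 34 mm, level: it stays on the stops, so it's long and goes to the blue bin.

>>> step_arm([
  [0,0,0,0,0,0,1],
  [0,0,0,0,0,0,1],
  [0,0,0,0,0,0,1],
  [0,0,0,0,0,0,1],
  [0,0,0,0,0,0,1],
  [0,0,0,0,0,-35,1],
  [0,0,0,0,0,-72,1],
  [0,0,0,0,0,-72,1],
  [0,0,0,0,0,-72,1],
  [0,0,0,0,0,-72,1],
])

```text
time: 31.75
tcp_pos: [0.4859, 0.0249, 0.0573]
orientation: [-0.0, 0.99, 0.138, 0.0]
ft_force: [0.3, 1.0, -0.1]
width: 0.125
finger_force: 58.9
```

```bash
python3 -c "
from h import *
print(rel([.526,.329,.055],-98),readout.get_obs()['finger_force'])"
```

```text
[-1.000e-02 -0.000e+00  2.389e+01  1.219e+02 -2.815e+02  2.400e+00] 58.86422127485275
```

>>> step_arm([
  [0,0,23.9,122,-281,2,1],
  [0,0,23.9,122,-281,2,1],
  [0,0,23.9,122,-281,2,1],
  [0,0,23.9,122,-281,2,1],
  [0,0,23.9,122,-281,2,1],
  [0,0,23.9,122,-281,2,1],
  [0,0,23.9,122,-281,2,1],
  [0,0,23.9,122,-281,2,1],
  [0,0,23.9,122,-281,2,1],
  [0,0,23.9,122,-281,2,1],
])

```text
time: 32.75
tcp_pos: [0.5265, 0.3267, 0.0551]
orientation: [0.001, 0.998, -0.07, -0.0]
ft_force: [0.2, 0.1, -0.1]
width: 0.127
finger_force: 58.9
```

```bash
python3 -c "
from h import *
rim();print(pose()[0])"
```

```text
rim 449 [573. 321.] [125.  32.] 81.9 min [549. 259.] max [597. 385.] [0.5269 0.3267 0.0556]
[0.52692712 0.32666842 0.05561435]
```

>>> step_arm([
  [0,0,0,-2,0,30,1],
  [0,0,0,-2,0,55,1],
  [0,0,0,-2,0,72,1],
  [0,0,0,-2,0,80,1],
  [0,0,0,-2,0,83,1],
  [0,0,0,-2,0,83,1],
  [0,0,0,-2,0,83,1],
  [0,0,0,-2,0,83,0.7],
  [0,0,0,-2,0,83,0.7],
  [0,0,0,-2,0,83,0.7],
  [0,0,0,-2,0,83,0.7],
  [0,0,0,-2,0,83,0.7],
  [0,0,0,-2,0,50,0.7],
  [0,0,0,-2,0,0,0.65],
  [0,0,0,-2,0,-50,0.65],
  [0,0,0,-2,0,-50,0.65],
  [0,0,0,-2,0,-50,0.65],
])

```text
time: 34.5
tcp_pos: [0.5271, 0.3294, 0.1092]
orientation: [-0.001, 0.998, -0.07, 0.003]
ft_force: [-0.0, 0.3, -0.5]
width: 0.345
finger_force: 0.0
```

```bash
python3 -c "
from h import *
brass(.012,150,350,300);im,_=capture('scene');cv2.imwrite('pics/end.png',cv2.resize(im[:,:,::-1],(800,600)))"
```

```text
895 [259. 183.] plane [526.  329.6] [12.  70.8] ang 172.2 depth c [528.5 329.1  14.5] ztop [15.  16.2]
722 [259. 270.] plane [432.6 343.3] [59.4 14.7] ang 82.2 depth c [450.3 340.5  40.8] ztop [41.9 43.1]
```

View pics/end.png

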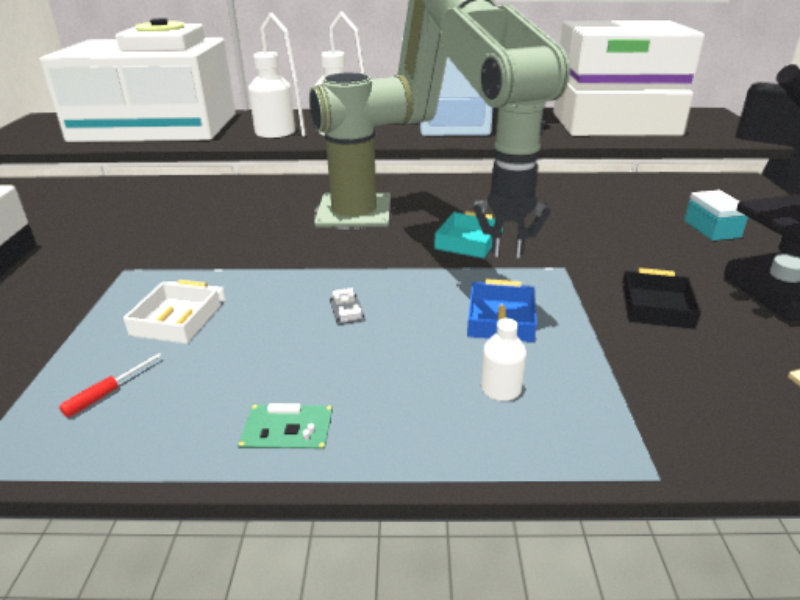

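The picture shows two standoffs in the white bin at (165,314) and (184,316), and one in the blue bin at (502,312). The screwdriver, board and bottle are where they were, and the gripper is clear.

```bash
python3 -c "
from h import *
print(robot.sign_off())"
```

```text
the job is handed in; nothing more can be done
None
```

The job is handed in at about 35 s: each standoff was gauged in turn, the two 60 mm ones lie in the white bin and the 70 mm one in the blue bin, the bystanders look unmoved, and the only hitch was two empty closes at the start because the fingertips end about 40 mm short of the reported TCP.

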